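Lock the filter cartridge into the fluidics module

ROBOT

A 6-joint arm with a two-finger parallel gripper is mounted at the origin on the work surface. World frame = base frame: x ahead of the robot, y to its left, z up, the work surface at z = 0. Lengths are in m, angles in rad, forces in N, time in s.
With the tool pointing down it reaches from about 0.275 to 0.875 m from the base axis. Payload 12.5 kg.
Tool frame: the origin (TCP) lies on the centre line of the jaws, within the pads' length; the fingertips stand r.finger_overhang ahead of it and the grasp point (between the pads) lies 3 mm ahead of it (r.finger_overhang is the distance from the TCP to the fingertips, in m); z points along the fingers, y is the line along which they close (so a half turn about z gives the same grasp; the last joint's range is limited). The gripper opens to 85 mm and grips with 20 to 120 N. Pads are 22 mm wide; open, the fingers measure 114 mm over their backs; the gripper's body (76 mm by 85 mm) begins 54 mm behind the grasp point. The pads swing forward as they close: fully open they stand 13 mm farther back than shut.
Start: joints at [1.091, 0.351, 1.652, -0, 1.139, -0.085], TCP at [0.212, 0.508, 0.253] pointing down, gripper open.
Joint ranges: [-2.75, 2.75], [-0.79, 2.1], [0.01, 2.65], [-1.57, 4.71], [0.07, 3.14], [-2.87, 2.87]. Speed limits (rad/s): [2.22, 2.22, 2.79, 3.14, 3.14, 3.14].

INTERFACE

Orientations are given as a unit quaternion [x, y, z, w].
In Python, from cell import r, optics gives the robot as it stands. The module is installed in compiled form; this text tells all that it offers. Calls block until the motion is done:
- r.move_to(position, orientation): joint-space move of the TCP to a pose.
- r.move_linear(position, rot=None, vel=0.15): straight line of the TCP; rot=None keeps the orientation; vel is the mean speed in m/s.
- r.set_joints(angles): joint-space move.
- r.set_gripper(opening, squeeze=None): opening from 0.0 (shut) to 1.0 (fully open); squeeze is the grip in N (None keeps the last); returns when the fingers have stopped.
- r.sleep(seconds).
- r.inverse_kinematics(position, orientation): joint angles nearest the present ones, or None.
- optics.get_image(name): name is "scene" or "top" or "wrist"; returns a dict with "pixels" (480x640x3 uint8, red, green, blue), "depth" (480x640 float32, m along the optical axis (not along the pixel's ray), 0 where there is no reading), "fx", "fy", "cx", "cy" (pixels), "D" ([k1, k2, p1, p2, k3] as OpenCV has them; the pictures are not rectified), "camera_from_world" (4x4, takes a point from world to camera coordinates); the wrist camera has in their place "mount" (4x4, takes a point from camera to tool coordinates, whose origin is the TCP and whose axes are the flange's). Camera axes: x right, y down, z forward; pixel columns grow to the right and rows downward; lengths in m; the calibration is good to about 2 mm. A picture is of the moment at which its call begins: read the wrist's pose just before it.
A pose or a line that the arm cannot do raises r.PlanningError and nothing moves.
- r.hand_in(): hands the job in; it is judged then, once.
Readings, each from a call of its own:
- r.current_t(): time.
- r.current_q(): joint angles.
- r.current_qvel(): joint speeds.
- r.current_effort(): joint torques, N m.
- r.current_tool_pos(): TCP position.
- r.current_ee_rot(): TCP orientation.
- r.current_contact_force(): force on the tool from outside, world axes, zero at the start.
- r.current_torque(): the same for the moment, N m.
- r.current_opening(): opening from 0.0 (shut) to 1.0 (fully open).
- r.current_finger_force(): force on a finger pad.
Only numpy, scipy, OpenCV 4.12 (cv2) and the standard library are available. Lean on these libraries where they do the work, as an engineer would, in place of code of your own. Each camera call takes 0.05 s, during which the arm holds its last target. There are 200 camera calls.

TASK

Fit the filter cartridge from the blue tray to the round port on top of the fluidics module: feel for the entry notches, press the cartridge down against the spring, and twist it clockwise (seen from above) about a quarter turn to the end, so that it clicks up into its lock and stays there when you let go. Work gently, without forcing the plastic lugs, and leave the other things on the bench and in the tray standing where they are.

Things in the scene. Friction and masses are not known exactly. Their poses are not given: they have to be found in the camera images.
- cartridge_bar (a point): Filter cartridge, upright in the tray, 82 mm tall, 0.11-0.22 kg: round white body 56 mm across, 24 to 58 mm above its foot, with a black grip bar on top, 12 mm thick, 46 long, 24 high. The point is the bar's centre, on the axis, 70 mm above the foot. x runs along the bar, z up. A half turn gives the same part.
- cartridge_foot (a point): Centre of the cartridge's underside, same axes. The foot is a black spigot 36 mm across (29 at its tapered tip), 24 mm high. Two lugs stick out on opposite sides of it, straight under the bar's two ends (along x), to a radius of 24 mm; 8 mm wide, from 6 to 11 mm above the foot.
- port (a point): Mouth of the bayonet port: centre of the top of a grey round collar, 72 mm across; z up, x and y along the module's sides. The hole is 39.6 mm wide with two opposite notches about 12 mm wide for the lugs. The collar sits turned: its notch line lies anywhere within 0.45 rad either way of x, not measured; look, or turn the cartridge under light pressure (a few N) until the lugs drop.
- port_turn (a point): On the port's axis 18.5 mm below the mouth: where the foot is while turning. Lugs lying on the rim: foot 6 mm below the mouth. The notches admit the lugs within about 0.08 rad. From 8 mm down a spring plate pushes back (3 N, rising to 7 N). At 17 to 20 mm the lugs are under the rim and the cartridge turns clockwise seen from above (the other way is blocked); at 20 mm is the hard floor.
- port_lock (a point): On the port's axis 14 mm below the mouth: where the foot is when locked. The lock is 1.31 rad (75 degrees) clockwise of the notches, give or take 0.1, with a hard stop just beyond. Let up there, the spring lifts the cartridge into a pocket and it can no longer turn. Let up at the notches it rises to 8 mm below the mouth; let up between, it hangs at 17 mm.
- module: White fluidics module, fixed to the bench, 180 mm along x, 200 along y, 60 high, with the 28 mm high collar on its top centre; origin at the centre of its underside, z up, on the port's axis. More than 50 N in all between the cartridge and the collar, pressing or twisting, breaks the lugs.
- jar_mid (a point): Small clear jar in the tray, 44 mm across and 45 mm tall; point at its centre half-way up. Not to be disturbed.
- plug_mid (a point): White blanking plug in the tray, 40 mm across and 20 mm tall; point on its axis half-way up. Not to be disturbed.
- reagent_mid (a point): White reagent bottle on the bench, 66 mm across and 150 mm tall; point at its centre. Not to be disturbed.
- timer_mid (a point): White upright timer on the bench, 30 x 60 x 60 mm; point at its centre. Not to be disturbed.
- tray: Blue tray, fixed to the bench, 240 mm along its x, 200 mm along its y, walls 22 mm high, floor 4 mm thick; origin at the centre of its underside.

How it is judged:
On the way, in this order (a step that is already met when the one before it is completed fails the run):
1. the cartridge is lifted out of the tray (foot more than 40 mm above the bench) (height (world z) of cartridge_foot above 0.04 m), for 0.1 s.
2. the cartridge is pressed into the port until its lugs are under the rim (foot more than 16 mm below the mouth, within 4 mm of its axis) (z of cartridge_foot in the frame of port below -0.016 m and horizontal distance between cartridge_foot and port below 0.004 m), for 0.1 s.
At the end, for the whole second after the job is handed in: The cartridge is clicked up into its lock and left alone: its foot 12 to 15.5 mm below the port's mouth (unlocked it stands at 8 mm or hangs at 17 mm), within 4 mm of the port's axis, upright within 0.09 rad (z of cartridge_foot in the frame of port between -0.0155 and -0.012 m and horizontal distance between cartridge_foot and port below 0.004 m and angle between cartridge_foot's own z axis and vertical below 0.09 rad); the robot touches nothing.
It fails at once if the cartridge is forced: it bears on the module and collar with more than 50 N (contact force between cartridge and module above 50 N).
It fails at once if the jar, plug, bottle or timer is moved more than 25 mm (distance of any of jar_mid, plug_mid, reagent_mid, timer_mid from where it was at the start of the episode above 0.025 m).
It also fails if it takes over 64 s, if anything falls off the work surface, if the arm or the gripper's body presses on something with over 40 N, if the wrist force passes 120 N, or if a joint passes its speed limit or range.

## Working session

There is one attempt and no reset: what is moved stays moved. The work goes in short steps, each a Python script; the robot and the scene stay as the last script left them, time stands still between calls to the robot, and variables do not carry over. Pictures are saved under pics/ and viewed, at most 10 in all, crops included, and the job is handed in when it is done.

```bash
mkdir -p pics; ls; cat > h.py <<'E'
from cell import r, optics
import numpy as np, cv2
from scipy.spatial.transform import Rotation as R
def shot(name):
    p,q=np.array(r.current_tool_pos()),np.array(r.current_ee_rot())
    im=optics.get_image(name)
    if name=="wrist":
        T=np.eye(4);T[:3,:3]=R.from_quat(q).as_matrix();T[:3,3]=p
        im["wfc"]=T@np.array(im["mount"])
    else: im["wfc"]=np.linalg.inv(np.array(im["camera_from_world"]))
    im["K"]=np.array([[im["fx"],0,im["cx"]],[0,im["fy"],im["cy"]],[0,0,1.]])
    return im
def ray(im,uv):
    u=cv2.undistortPoints(np.array(uv,float).reshape(-1,1,2),im["K"],np.array(im["D"],float)).reshape(-1,2)
    d=np.c_[u,np.ones(len(u))]@im["wfc"][:3,:3].T
    return im["wfc"][:3,3],d
def onz(im,uv,z):
    c,d=ray(im,uv); return c+d*((z-c[2])/d[:,2])[:,None]
def cloud(im):
    z=im["depth"];v,u=np.mgrid[0:480,0:640]
    p=cv2.undistortPoints(np.stack([u,v],-1).reshape(-1,1,2).astype(float),im["K"],np.array(im["D"],float)).reshape(-1,2)
    P=np.c_[p,np.ones(len(p))]*z.reshape(-1,1)
    return (P@im["wfc"][:3,:3].T+im["wfc"][:3,3]).reshape(480,640,3)
def two(a,ua,b,ub):
    c1,d1=ray(a,ua);c2,d2=ray(b,ub);d1,d2=d1[0],d2[0]
    s=np.linalg.lstsq(np.c_[d1,-d2],c2-c1,rcond=None)[0]
    p,q=c1+s[0]*d1,c2+s[1]*d2
    return (p+q)/2,np.linalg.norm(p-q)
def save(im,n): cv2.imwrite("pics/"+n,im["pixels"][:,:,::-1])
def down(yaw): # tool y (closing) at world angle yaw
    y=np.array([np.cos(yaw),np.sin(yaw),0]);z=np.array([0,0,-1.]);x=np.cross(y,z)
    return R.from_matrix(np.c_[x,y,z]).as_quat()
E
python3 - <<'E'
from h import *
a=shot("top");b=shot("scene");save(a,"top.png");save(b,"scene.png")
for i in(a,b): print(i["wfc"].round(3),i["fx"],i["D"])
print(r.finger_overhang, r.current_ee_rot(), r.current_t())
E
```

```text
pics
[[ 0.    -0.994  0.114  0.413]
 [-1.     0.002  0.02  -0.146]
 [-0.02  -0.114 -0.993  1.296]
 [ 0.     0.     0.     1.   ]] 457.90802535474285 [-0.00390275  0.          0.          0.          0.        ]
[[-0.275  0.543 -0.793  1.326]
 [ 0.961  0.168 -0.218  0.098]
 [ 0.015 -0.823 -0.569  0.638]
 [ 0.     0.     0.     1.   ]] 498.6127433408312 [-0.0816209  0.         0.         0.         0.       ]
0.022 [ 1.96116748e-01  9.80580410e-01 -5.08058766e-04 -1.51876836e-04] 0.1
```

View pics/top.png

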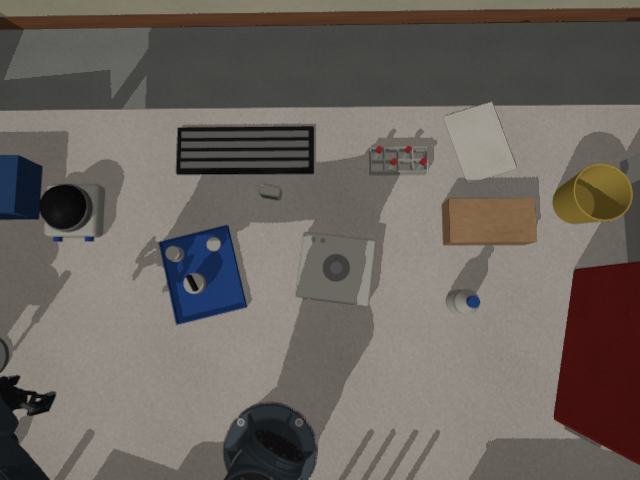

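View pics/scene.png

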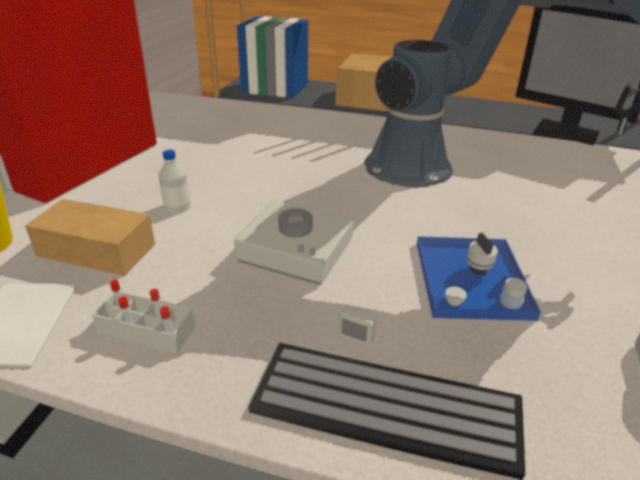

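The top view shows the cartridge at about (194,283) with its bar slanted, and the port at (336,267). In the scene view the bar is at about (484,243) and the collar top at (296,217). Next I'll get rough positions and check them from nearer with the wrist camera.

```bash
python3 - <<'E'
from h import *
a=shot("top");b=shot("scene")
print("bar",two(a,[194,283],b,[484,243])); print("port",two(a,[336,267],b,[296,217]))
w=shot("wrist");m=np.array(w["mount"]);print(m.round(3),w["fx"],w["cx"],w["cy"])
p,_=two(a,[336,267],b,[296,217]); port=np.array([p[0],p[1],0.088])
p,_=two(a,[194,283],b,[484,243]); bar=np.array([p[0],p[1],0.08])
def look(t,yaw,h):
    q=down(yaw);Rm=R.from_quat(q).as_matrix()
    c=Rm@m[:3,3]; d=Rm@m[:3,2]; d=d/-d[2]
    z=h
    cam=np.array(t)-d*(z+c[2]-t[2]); pos=cam-c; return pos,q
for n,t,h,yaw in(("bar",bar,.30,0.0),("port",port,.30,0.0)):
    best=None
    for yaw in (np.pi/2,-np.pi/2,0,np.pi):
        pos,q=look(t,yaw,h); s=r.inverse_kinematics(pos,q)
        print(n,round(yaw,2),pos.round(3),None if s is None else np.round(s,2))
E
```

```text
bar (array([0.4513905 , 0.20223827, 0.0713923 ]), np.float64(0.004819192519382526))
port (array([ 0.49267266, -0.17947148,  0.08651538]), np.float64(0.002007507891941215))
[[ 0.001 -0.961 -0.276  0.071]
 [ 1.     0.001  0.001 -0.001]
 [-0.001 -0.276  0.961 -0.122]
 [ 0.     0.     0.     1.   ]] 377.0257423097679 317.02392959190183 242.44696363956913
bar 1.57 [0.424 0.203 0.3  ] [ 0.35  0.16  1.79 -0.    1.2  -1.22]
bar -1.57 [0.478 0.201 0.3  ] [ 0.31  0.25  1.67 -0.    1.22  1.88]
bar 0 [0.452 0.229 0.3  ] [ 0.38  0.23  1.7  -0.    1.21  0.38]
bar 3.14 [0.45  0.175 0.3  ] [ 0.27  0.18  1.76 -0.    1.2  -2.87]
port 1.57 [ 0.468 -0.178  0.3  ] [-0.46  0.21  1.72 -0.    1.21 -2.03]
port -1.57 [ 0.517 -0.181  0.3  ] [-0.42  0.3   1.6  -0.    1.24  1.15]
port 0 [ 0.494 -0.155  0.3  ] [-0.39  0.24  1.68 -0.    1.22 -0.39]
port 3.14 [ 0.492 -0.204  0.3  ] [-0.48  0.27  1.64 -0.    1.23  2.66]
```

```bash
python3 - <<'E'
from h import *
import pickle
out={}
for n,pos in (("bar",[.452,.229,.26]),("port",[.494,-.155,.26])):
    for k,dx in enumerate((-.03,.04)):
        r.move_to(np.array(pos)+[dx,dx*.5,0],down(0)); r.sleep(.2)
        im=shot("wrist"); out[n,k]=im
pickle.dump(out,open("w.pkl","wb"))
cv2.imwrite("pics/w.png",np.hstack([cv2.resize(out[n,1]["pixels"][80:400,120:520],(400,320)) for n in("bar","port")])[:,:,::-1])
print(r.current_t(),r.current_contact_force())
E
```

```text
4.975 [-0.5445323  -0.10319827 -0.19375237]
```

View pics/w.png

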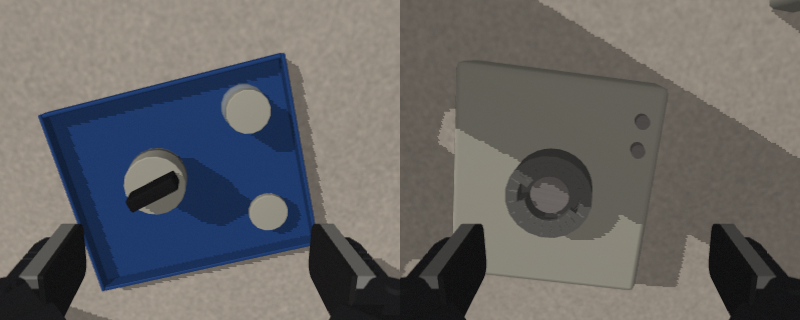

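The left half shows the cartridge bar at full-image (273,271), with the jar and plug to its right. The right half shows the collar at about (268,273), with notches left and right of the hole at about (237,279) and (298,282). Now I'll measure these with masks and both views.

```bash
python3 - <<'E'
from h import *
import pickle
o=pickle.load(open("w.pkl","rb"))
cs=[];
for k in(0,1):
    im=o["bar",k];C=cloud(im);px=im["pixels"].astype(int)
    near=np.hypot(C[...,0]-.451,C[...,1]-.202)<.045
    ztop=np.percentile(C[...,2][near&(px.max(2)<60)&(C[...,2]>.06)],90)
    m=near&(C[...,2]>ztop-.006)&(im["depth"]>0)
    (c,s,a)=rect=cv2.minAreaRect(np.argwhere(m)[:,::-1].astype(np.float32))
    bx=onz(im,cv2.boxPoints(rect),ztop)
    L=bx[1]-bx[0];L2=bx[2]-bx[1]; D=L if np.linalg.norm(L)>np.linalg.norm(L2) else L2
    print("bar",k,"ztop",ztop.round(4),"px",np.round(c,1),"n",m.sum(),"c",onz(im,[c],ztop).round(4),"size",np.linalg.norm(L).round(4),np.linalg.norm(L2).round(4),"ang",np.arctan2(D[1],D[0]).round(3)); cs.append(c)
    for n,lo,hi in(("body",.045,.068),):
        mm=near&(C[...,2]>lo)&(C[...,2]<hi); print("  body z",np.median(C[...,2][mm]).round(4))
print("tri",two(o["bar",0],[cs[0]],o["bar",1],[cs[1]]))
cs=[]
for k in(0,1):
    im=o["port",k];C=cloud(im)
    near=np.hypot(C[...,0]-.4927,C[...,1]+.1795)<.06
    zc=np.median(C[...,2][near&(C[...,2]>.08)])
    m=(near&(C[...,2]>zc-.006)).astype(np.uint8)
    ct=max(cv2.findContours(m,cv2.RETR_EXTERNAL,cv2.CHAIN_APPROX_NONE)[0],key=cv2.contourArea)
    (c,s,a)=cv2.fitEllipse(ct); cs.append(c)
    P=onz(im,ct.reshape(-1,2),zc); cw=onz(im,[c],zc)[0]
    print("port",k,"z",zc.round(4),np.round(c,1),cw.round(4),"r",np.hypot(*(P-cw)[:,:2].T).mean().round(4))
    # hole radius vs angle
    pts=onz(im,np.argwhere(np.ones((480,640)))[:,::-1],zc)[:,:2].reshape(480,640,2)-cw[:2]
    rad=np.hypot(pts[...,0],pts[...,1]);an=np.arctan2(pts[...,1],pts[...,0])
    sel=(rad>.0215)&(rad<.024)
    g=im["pixels"].mean(2)
    h=[]
    for t in range(-180,180,8):
        q=sel&(abs(np.degrees(an)-t-4)<4); h.append((t+4,int(g[q].mean()),int((C[...,2][q].mean()-zc)*1e3)))
    print(h)
    # edges of module
    mod=(abs(C[...,2]-.06)<.004)&(np.hypot(C[...,0]-.49,C[...,1]+.18)<.16)
    rc=cv2.minAreaRect((C[mod][:,:2]*1000).astype(np.float32)); print("mod",rc)
print("tri",two(o["port",0],[cs[0]],o["port",1],[cs[1]]))
crop=o["port",1]["pixels"][223:323,208:328]
cv2.imwrite("pics/p.png",cv2.resize(crop,(720,600),interpolation=cv2.INTER_CUBIC)[:,:,::-1])
E
```

```text
bar 0 ztop 0.3285 px [456.  450.5] n 9112 c [[0.4442 0.2311 0.3285]] size 0.0614 0.0122 ang 0.007
  body z 0.063
bar 1 ztop 0.3073 px [ 87.5 456. ] n 996 c [[0.4341 0.2427 0.3073]] size 0.0176 0.0139 ang -0.01
  body z 0.0628
tri (array([0.44165581, 0.24452316, 0.32550208]), np.float64(0.023196956369115954))
port 0 z 0.3141 [381.5 442.8] [ 0.4768 -0.1652  0.3141] r 0.0245<stdin>:34: RuntimeWarning: Mean of empty slice.
  ret = ret.dtype.type(ret / rcount)
Traceback (most recent call last):
ValueError: cannot convert float NaN to integer
```

Gripper fingers and missing depth got into the masks, so I'll bound the height.

```bash
cat > meas.py <<'E'
from h import *
import pickle
o=pickle.load(open("w.pkl","rb"))
cs=[];
for k in(0,1):
    im=o["bar",k];C=cloud(im);px=im["pixels"].astype(int)
    near=(np.hypot(C[...,0]-.451,C[...,1]-.202)<.045)&(C[...,2]<.11)&(im["depth"]>0)
    ztop=np.percentile(C[...,2][near&(px.max(2)<60)&(C[...,2]>.06)],80)
    m=near&(C[...,2]>ztop-.006)
    (c,s,a)=rect=cv2.minAreaRect(np.argwhere(m)[:,::-1].astype(np.float32))
    bx=onz(im,cv2.boxPoints(rect),ztop)
    L=bx[1]-bx[0];L2=bx[2]-bx[1]; D=L if np.linalg.norm(L)>np.linalg.norm(L2) else L2
    print("bar",k,"ztop",ztop.round(4),"px",np.round(c,1),"n",m.sum(),"c",onz(im,[c],ztop).round(4),"size",np.linalg.norm(L).round(4),np.linalg.norm(L2).round(4),"ang",np.arctan2(D[1],D[0]).round(3)); cs.append(c)
print("tri",two(o["bar",0],[cs[0]],o["bar",1],[cs[1]]))
cs=[]
for k in(0,1):
    im=o["port",k];C=cloud(im)
    near=(np.hypot(C[...,0]-.4927,C[...,1]+.1795)<.06)&(C[...,2]<.11)&(im["depth"]>0)
    zc=np.median(C[...,2][near&(C[...,2]>.08)])
    m=(near&(C[...,2]>zc-.006)).astype(np.uint8)
    ct=max(cv2.findContours(m,cv2.RETR_EXTERNAL,cv2.CHAIN_APPROX_NONE)[0],key=cv2.contourArea)
    (c,s,a)=cv2.fitEllipse(ct); cs.append(c)
    P=onz(im,ct.reshape(-1,2),zc); cw=onz(im,[c],zc)[0]
    print("port",k,"z",zc.round(4),np.round(c,1),cw.round(4),"r",np.hypot(*(P-cw)[:,:2].T).mean().round(4))
    pts=onz(im,np.argwhere(np.ones((480,640)))[:,::-1],zc)[:,:2].reshape(480,640,2)-cw[:2]
    rad=np.hypot(pts[...,0],pts[...,1]);an=np.degrees(np.arctan2(pts[...,1],pts[...,0]))
    sel=(rad>.021)&(rad<.024)&(im["depth"]>0)
    print([(t,int(((C[...,2][q]-zc)*1e3).mean())) for t in range(-180,180,8) if (q:=sel&(abs(an-t)<4)).any()])
    mod=(abs(C[...,2]-.06)<.004)&(np.hypot(C[...,0]-.49,C[...,1]+.18)<.16)
    print("mod",cv2.minAreaRect((C[mod][:,:2]*1000).astype(np.float32)))
print("tri",two(o["port",0],[cs[0]],o["port",1],[cs[1]]))
crop=o["port",1]["pixels"][223:323,208:328]
cv2.imwrite("pics/p.png",cv2.resize(crop,(720,600),interpolation=cv2.INTER_CUBIC)[:,:,::-1])
E
python3 meas.py
```

```text
bar 0 ztop 0.0874 px [355.6 235. ] n 855 c [[0.4515 0.2059 0.0874]] size 0.0451 0.0132 ang 0.507
bar 1 ztop 0.0873 px [271.8 274.1] n 809 c [[0.4523 0.2062 0.0873]] size 0.0475 0.013 ang 0.481
tri (array([0.45186335, 0.20493239, 0.0839745 ]), np.float64(5.9696369121053465e-05))
port 0 z 0.0884 [352.7 236.6] [ 0.4916 -0.1793  0.0884] r 0.036
[(-180, -9), (-172, -1), (-164, 0), (-156, 0), (-148, 0), (-140, 0), (-132, 0), (-124, 0), (-116, 0), (-108, 0), (-100, 0), (-92, 0), (-84, 0), (-76, 0), (-68, 0), (-60, 0), (-52, 0), (-44, 0), (-36, 0), (-28, -15), (-20, -16), (-12, -16), (-4, -18), (4, 0), (12, 0), (20, 0), (28, 0), (36, 0), (44, 0), (52, 0), (60, 0), (68, 0), (76, 0), (84, 0), (92, 0), (100, 0), (108, 0), (116, 0), (124, 0), (132, 0), (140, 0), (148, 0), (156, -17), (164, -19), (172, -20)]
mod ((491.28814697265625, -180.3279571533203), (198.4716339111328, 180.04922485351562), 82.69731903076172)
port 1 z 0.0883 [268.4 275.7] [ 0.4916 -0.179   0.0883] r 0.0364
[(-180, -8), (-172, -1), (-164, 0), (-156, 0), (-148, 0), (-140, 0), (-132, 0), (-124, 0), (-116, 0), (-108, 0), (-100, 0), (-92, 0), (-84, 0), (-76, 0), (-68, 0), (-60, 0), (-52, 0), (-44, 0), (-36, 0), (-28, -13), (-20, -19), (-12, -19), (-4, -17), (4, 0), (12, 0), (20, 0), (28, 1), (36, 0), (44, 0), (52, 0), (60, 0), (68, 0), (76, 0), (84, 0), (92, 0), (100, 0), (108, 0), (116, 0), (124, 0), (132, 1), (140, 0), (148, 0), (156, -10), (164, -19), (172, -18)]
mod ((491.662353515625, -180.59085083007812), (199.34249877929688, 179.8528289794922), 82.8330307006836)
tri (array([ 0.49162096, -0.1793269 ,  0.08776313]), np.float64(0.00026754667023059104))
```

View pics/p.png

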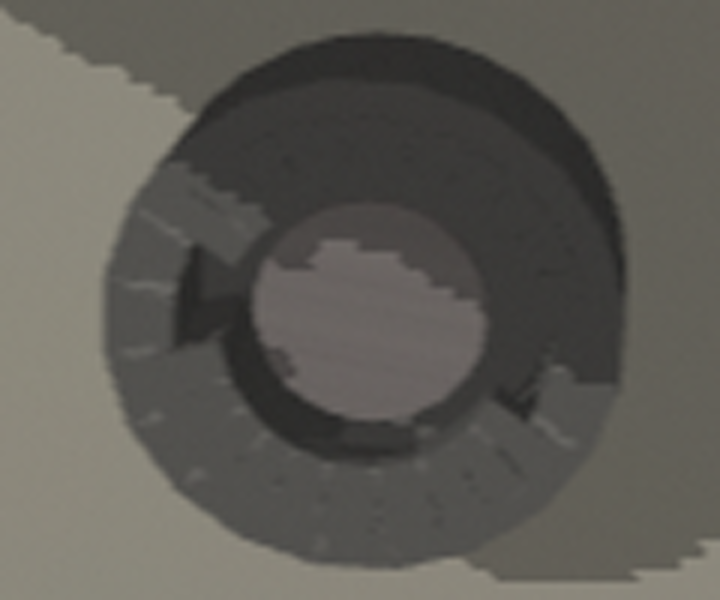

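The collar centre is (0.4916, -0.179, 0.088). The notch line lies at about -15° in world. The bar centre is (0.452, 0.2055), its top is at about 0.086 and its yaw is 0.49. All of this agrees with the given sizes. Next: grasp and carry over the port.

```bash
python3 - <<'E'
from h import *
yaw=.49+np.pi/2; b=np.array([.4520,.2055,0])
t0=r.current_t()
r.set_gripper(1.0)
r.move_to(b+[0,0,.18],down(yaw))
r.move_linear(b+[0,0,.087],vel=.12)
print("F",np.round(r.current_contact_force(),1))
r.set_gripper(0.0,squeeze=70)
print("open",r.current_opening(),"ff",r.current_finger_force(),"F",np.round(r.current_contact_force(),1))
r.move_linear(b+[0,0,.25],vel=.15)
print("open",r.current_opening(),"F",np.round(r.current_contact_force(),2))
y2=-.25+np.pi/2
r.move_to([.4916,-.1790,.25],down(y2)); r.sleep(.3)
print(r.current_t(),"open",r.current_opening(),"F",np.round(r.current_contact_force(),2),np.round(r.current_torque(),2),np.round(r.current_q(),2))
s=shot("scene");im=shot("wrist")
cv2.imwrite("pics/h.png",np.hstack([cv2.resize(s["pixels"][130:290,200:400],(400,320)),cv2.resize(im["pixels"],(427,320))])[:,:800,::-1])
E
```

```text
F [ 0.4 -0.4  0.2]
open 0.12144105442550297 ff 68.54798913002014 F [-0.6 -0.4  5.1]
open 0.12471625285794906 F [ 0.11 -1.01 -1.91]
11.1083 open 0.12394709380268626 F [-0.01 -0.86 -1.84] [0.02 0.01 0.02] [-0.44  0.31  1.72  0.    1.11 -1.76]
```

View pics/h.png

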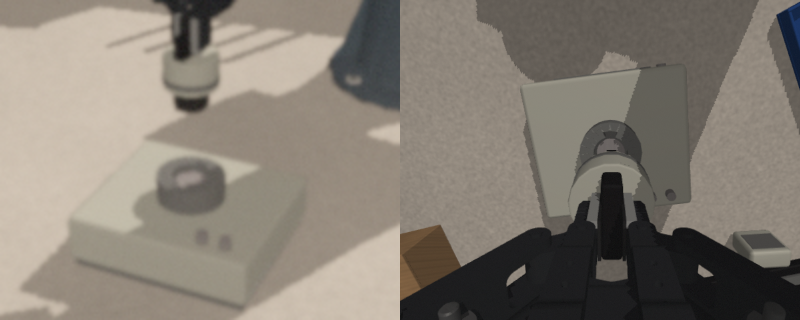

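Held upright over the port. The wrist view shows the bar centred between the pads. Next I'll descend with force watch.

```bash
cat > d.py <<'E'
from h import *
F0=np.array([-0.01,-.86,-1.84])
def f(): return np.array(r.current_contact_force())-F0
E
python3 - <<'E'
from d import *
x,y=.4916,-.1790
r.move_linear([x,y,.178],vel=.12); r.sleep(.1); F0=np.array(r.current_contact_force()); print(F0.round(2))
z=.178
while z>.152:
    z-=.001; r.move_linear([x,y,z],vel=.02); F=np.array(r.current_contact_force())-F0
    print(round(z,4),np.round(r.current_tool_pos(),4)[2],F.round(1),np.round(r.current_torque(),2))
    if F[2]>5 or np.hypot(F[0],F[1])>6: break
print(r.current_t())
E
```

```text
[ 0.34  0.14 -2.04]
0.177 0.1772 [-0.3 -0.9  0.4] [-0.05 -0.01 -0.03]
0.176 0.176 [-0.6 -0.2  0.8] [ 0.06 -0.05 -0.05]
0.175 0.1749 [-0.8 -1.3  0.4] [-0.   -0.01  0.01]
0.174 0.1739 [-0.4 -0.2  0.6] [0.04 0.01 0.03]
0.173 0.1729 [-0.7  0.3  0.3] [-0.01 -0.07 -0.01]
0.172 0.1719 [-0.9 -0.4  0.8] [-0.03  0.   -0.  ]
0.171 0.1709 [0.4 0.3 0.7] [ 0.    0.02 -0.01]
0.17 0.1699 [-0.9 -0.   0.4] [-0.01  0.01  0.01]
0.169 0.1689 [-0.8 -0.4 -0.1] [-0.04  0.01 -0.04]
0.168 0.1679 [ 0.1 -0.3  0.9] [-0.01 -0.02 -0.02]
0.167 0.167 [-0.3 -0.4 -0.1] [-0.    0.01  0.04]
0.166 0.1659 [-0.2 -0.5  0.6] [0.02 0.   0.  ]
0.165 0.1649 [-0.  -0.2  0.2] [ 0.    0.01 -0.01]
0.164 0.1639 [0.6 0.2 0.2] [-0.    0.   -0.02]
0.163 0.1632 [-1.1  0.4  3.2] [-0.01  0.01 -0.03]
0.162 0.1621 [-0.4  0.4  3.2] [ 0.09 -0.05  0.  ]
0.161 0.161 [-0.7  0.2  4.7] [ 0.06  0.02 -0.04]
0.16 0.16 [-0.8 -0.1  4.2] [ 0.01 -0.01 -0.03]
0.159 0.159 [-0.1  0.2  5. ] [ 0.05 -0.02  0.  ]
16.8083
```

The 3 N step at z=0.163 is the spring plate, at 8 mm down. The lugs are through the notches, so I'll continue to turning depth.

```bash
python3 - <<'E'
from d import *
F0=np.array([.1,-.3,-1.8])
x,y=.4916,-.1790; z=.159
while z>.1526:
    z=max(z-.001,.1525); r.move_linear([x,y,z],vel=.02); F=np.array(r.current_contact_force())-F0
    print(round(z,4),F.round(1),np.round(r.current_torque(),2))
    if F[2]>14 or np.hypot(F[0],F[1])>8: break
else:
    for k in range(1,29):
        a=-.25-.05*k
        r.move_linear([x,y,z],rot=down(a+np.pi/2)); F=np.array(r.current_contact_force())-F0; T=np.array(r.current_torque())
        e=R.from_quat(r.current_ee_rot()).as_matrix()[:,1]; act=np.arctan2(e[1],e[0])-np.pi/2
        print(round(a,3),round(act,3),F.round(1),T.round(2))
        if abs(T[2])>.35 or F[2]>18 or F[2]<2 or np.hypot(F[0],F[1])>10: break
print(r.current_t(),r.current_opening())
E
```

```text
0.158 [-0.6 -0.3  4.8] [ 0.03 -0.    0.01]
0.157 [-0.6 -0.3  4.9] [ 0.05 -0.03  0.03]
0.156 [ 0.2 -0.6  5.5] [0.03 0.05 0.04]
0.155 [-0.2  0.9  5.8] [0.08 0.02 0.02]
0.154 [0.  0.5 5.9] [-0.02 -0.02 -0.02]
0.153 [0.1 1.  6.8] [-0.01 -0.12 -0.01]
0.1525 [-0.1  0.6  6.2] [-0.02 -0.11  0.01]
-0.3 -0.299 [-0.4  0.5  6.1] [ 0.04 -0.09 -0.02]
-0.35 -0.348 [ 0.3 -0.4  7. ] [ 0.05 -0.06 -0.  ]
-0.4 -0.398 [0.2 0.9 6.6] [ 0.08 -0.06 -0.03]
-0.45 -0.447 [-1.5 -0.   6.7] [ 0.07 -0.02  0.01]
-0.5 -0.497 [0.2 0.7 7.1] [ 0.06  0.07 -0.03]
-0.55 -0.547 [-0.7  0.9  6.9] [ 0.13 -0.02 -0.02]
-0.6 -0.597 [-0.4  0.2  6.3] [ 0.08 -0.02 -0.03]
-0.65 -0.647 [-0.7  0.   6.6] [ 0.13 -0.02  0.01]
-0.7 -0.697 [-0.4  0.6  7.7] [ 0.07 -0.   -0.05]
-0.75 -0.747 [0.6 0.2 6.3] [ 0.11 -0.04 -0.05]
-0.8 -0.797 [0.  1.4 6.8] [0.08 0.02 0.01]
-0.85 -0.847 [ 0.1 -0.2  7. ] [ 0.1  -0.04 -0.04]
-0.9 -0.897 [-0.4  1.5  6. ] [ 0.07 -0.13 -0.05]
-0.95 -0.947 [-0.1  1.1  6.7] [ 0.09 -0.06 -0.03]
-1.0 -0.997 [0.1 0.3 6. ] [ 0.07 -0.01 -0.06]
-1.05 -1.047 [-0.7 -0.1  7. ] [ 0.05 -0.07 -0.01]
-1.1 -1.097 [-0.5  0.1  6.2] [ 0.02 -0.07 -0.04]
-1.15 -1.147 [-0.2  1.   6.7] [ 0.04 -0.05 -0.03]
-1.2 -1.197 [0.7 0.7 6.8] [ 0.04 -0.08  0.01]
-1.25 -1.247 [-1.   0.9  6.7] [ 0.07 -0.07 -0.04]
-1.3 -1.297 [-0.2  0.2  6.7] [ 0.   -0.06 -0.02]
-1.35 -1.347 [0.6 0.7 6. ] [ 0.07 -0.01 -0.03]
-1.4 -1.397 [0.8 0.6 7. ] [ 0.03 -0.07 -0.02]
-1.45 -1.447 [ 0.4 -0.2  6.4] [ 0.1  -0.04 -0.02]
-1.5 -1.497 [ 0.4 -1.   7.2] [ 0.02 -0.05 -0.04]
-1.55 -1.547 [-0.3  0.3  6.6] [ 0.02 -0.07 -0.03]
-1.6 -1.597 [ 2.2 -1.3  4.9] [-0.06 -0.48  0.06]
-1.65 -1.648 [4.2 0.4 3.8] [-0.22 -1.06  0.18]
25.5583 0.12489732910182891
```

The stop is reached at about -1.6. I'll ease back slightly and let up, watching for the pocket.

```bash
python3 - <<'E'
from d import *
F0=np.array([.1,-.3,-1.8]); x,y=.4916,-.1790
r.move_linear([x,y,.1525],rot=down(-1.6+np.pi/2)); print((np.array(r.current_contact_force())-F0).round(1),np.round(r.current_torque(),2))
z=.1525
while z<.1585:
    z+=.0005; r.move_linear([x,y,z],vel=.02); F=np.array(r.current_contact_force())-F0
    print(round(z,4),F.round(1),np.round(r.current_torque(),2))
    if F[2]<-3: break
print(r.current_t())
E
```

```text
[3. 0. 6.] [-0.18 -0.79 -0.  ]
0.153 [ 5.5 -0.9  5.6] [-0.21 -1.   -0.02]
0.1535 [ 3.8 -1.2  6. ] [-0.28 -1.1   0.08]
0.154 [ 4.5 -0.9  5.3] [-0.2  -1.09  0.05]
0.1545 [ 5.3 -1.   5.7] [-0.23 -1.15  0.06]
0.155 [ 4.6 -1.1  4.8] [-0.29 -1.15  0.12]
0.1555 [ 5.7 -0.6  4.7] [-0.31 -1.14  0.04]
0.156 [ 4.7 -0.8  5. ] [-0.29 -1.15  0.04]
0.1565 [ 4.9 -1.5  4.7] [-0.3  -1.14  0.04]
0.157 [ 4.6 -0.7  4.4] [-0.33 -1.09  0.08]
0.1575 [ 5.7 -1.3  1.9] [-0.37 -1.24  0.  ]
0.158 [ 7.2 -1.9 -3.1] [-0.46 -1.56  0.1 ]
28.5583
```

It rose past 17 mm and is now held at about 14 mm, so it is in the pocket. I'll release and retreat.

```bash
python3 - <<'E'
from d import *
x,y=.4916,-.1790
r.move_linear([x,y,.157],vel=.02)
r.set_gripper(.45); print(np.round(r.current_contact_force(),1))
r.move_linear([x,y,.26],vel=.12)
r.move_to([x-.03,y+.02,.29],down(0)); r.sleep(.2)
im=shot("wrist");s=shot("scene");C=cloud(im)
near=(np.hypot(C[...,0]-x,C[...,1]-y)<.045)&(C[...,2]>.1)&(C[...,2]<.175)&(im["depth"]>0)
zt=np.percentile(C[...,2][near],98)
m=near&(C[...,2]>zt-.006); rc=cv2.minAreaRect(np.argwhere(m)[:,::-1].astype(np.float32)); bx=onz(im,cv2.boxPoints(rc),zt)
print("bar top",zt,"expect",.088-.014+.082,"centre",bx.mean(0).round(4),rc, bx[:,:2].round(3).tolist())
bm=near&(abs(C[...,2]-.132)<.006); P=C[bm]; A=np.c_[P[:,:2]-[x,y],np.ones(len(P))]
print("body plane slope",np.linalg.lstsq(A,P[:,2],rcond=None)[0].round(3),len(P))
print(r.current_t(),np.round(r.current_contact_force(),1))
cv2.imwrite("pics/e.png",np.hstack([cv2.resize(s["pixels"][130:290,200:400],(400,320)),im["pixels"][80:400,120:520]])[:,:,::-1])
E
```

```text
[-0.2  0.2  0.2]
bar top 0.15784478121308032 expect 0.156 centre [ 0.4904 -0.1792  0.1578] ((359.7323303222656, 264.5154724121094), (17.361461639404297, 61.86268615722656), 3.814074993133545) [[0.483, -0.202], [0.485, -0.156], [0.497, -0.156], [0.496, -0.203]]
body plane slope [ 0.004 -0.017  0.133] 2773
30.8083 [ 0.2  0.  -0.2]
```

View pics/e.png

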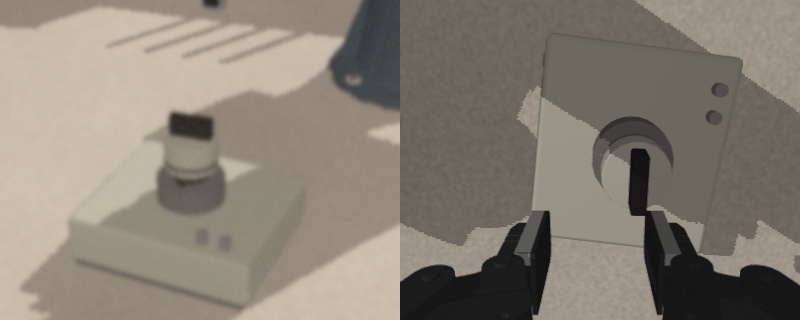

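The cartridge stands upright in the collar, bar at wrist (360,264) in full-image pixels. The body top is at 0.133 m (0.132 expected when locked) and the tilt is under 0.02 rad, so I'm handing in.

```bash
python3 -c "
from cell import r
print(r.hand_in(), r.current_t())"
```

```text
the job is handed in; nothing more can be done
the job is handed in; nothing more can be done
```

The cartridge is locked in the port, about 14 mm below the mouth and upright to within 0.02 rad; the robot has let go and backed off, and the job was handed in at about 31 s. I did not re-measure the jar, plug, bottle and timer afterwards, but the arm met no unexpected force near them.

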